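# Close the battery junction box under its hook and spring catch

### The arm

A 7-joint arm with a two-finger parallel gripper is mounted at the origin on the work surface. World frame = base frame: x ahead of the robot, y to its left, z up, the work surface at z = 0. Lengths are in m, angles in rad, forces in N, time in s.
With the tool pointing down it reaches from about 0.4 to 0.925 m from the base axis. Payload 5.6 kg.
Tool frame: the origin (TCP) lies midway between the tips of the shut fingers; the grasp point (between the pads) lies 19 mm behind it; z points along the fingers, y is the line along which they close (so a half turn about z gives the same grasp; the last joint's range is limited). The gripper opens to 85 mm and grips with 20 to 120 N. Pads are 22 mm wide; open, the fingers measure 114 mm over their backs; the gripper's body (76 mm by 85 mm) begins 54 mm behind the grasp point. The pads swing forward as they close: fully open they stand 13 mm farther back than shut.
Start: joints at [-1.297, 0.468, -0.012, 1.603, 0.006, 1.071, -0.056], TCP at [0.203, 0.618, 0.231] pointing down, gripper open.
Joint ranges: [-2.53, 2.53], [-0.31, 2.02], [-1.57, 1.55], [0.28, 2.44], [-1.29, 4.43], [0.15, 1.84], [-2.92, 2.92]. Speed limits (rad/s): [2.57, 2.57, 3.14, 3.14, 3.14, 3.14, 3.14].

### API

Orientations are given as a rotation vector (axis times angle).
In Python, from workcell import ctrl, grab_frame, job gives the robot as it stands.
- The arm moves only by the shell command python3 -m handwheel 'ROWS' [OPENING] [FORCE]. ROWS is a JSON object of lists of equal length, an entry for each row: "slide": the shift along the tool's x, y, z in mm, a list of three; "spin": the turn about the tool's z in units of 6 degrees (1.0 is 6 degrees). In form: {"slide": [[x, y, z], ...], "spin": [spin, ...]}. A call has 1 to 10 rows; each row is the pose to reach, as a shift and turn from the pose commanded when the call began, along the tool's axes at that moment; what a row does not reach only later rows make up. A row lasts 1/12 s, in which the tool goes at most 41.7 mm and 7.16 degrees, less where a joint would pass 70% of its speed; a pose out of reach is approached as far as the arm can. A call with a gripper value outside its range is refused whole. OPENING is the opening, from 0 (shut) to 1 (fully open), set as the call begins (- or left out, the last holds). The fingers move at their own pace and stop on an object; FORCE is the grip in N (left out, the last holds). Time passes only in rows, so rows that repeat a pose let the fingers close. It gives the time, the measured TCP pose, the force, the opening and the grip force at its end, in the units of the state.
- ctrl.get_state(): the state, without advancing time (a new reading comes with each control period).
- grab_frame(name): name is "scene" or "top" or "wrist"; returns a dict with "pixels" (420x560x3 uint8, red, green, blue), "fx", "fy", "cx", "cy" (pixels), "R" (3x3) and "t" (3): a world point X has camera coordinates R X + t. Camera axes: x right, y down, z forward; pixel columns grow to the right and rows downward; lengths in m; the calibration is good to about 2 mm. The wrist camera is an equidistant fisheye: a pixel r from the principal point sees the ray r / f radians off the axis. A picture is of the moment at which its call begins. There is no depth.
- job.job_done(): hands the job in; it is judged then, once.
The state is a dict: "clock": time; "qpos": joint angles; "dq": joint speeds; "joint_efforts": joint torques, N m; "tool_pos": TCP position; "tcp_rot": TCP orientation; "contact_force": force on the tool from outside, world axes, zero at the start; "moment": the same for the moment, N m; "grip_width": finger opening in m; "finger_force": force on a finger pad.
Only numpy, scipy, OpenCV 4.12 (cv2) and the standard library are available. Lean on these libraries where they do the work, as an engineer would, in place of code of your own. Each camera call takes 0.05 s, during which the arm holds its last target. There are 200 camera calls.

### The job

Move the yellow meter off the open battery junction box and lay it face up on the blue mat. Then take the orange cover from its sloped stand, tuck its tongue under the box's fixed hook with the cover tilted, lower it onto the rim and press its rear edge down until the green spring catch snaps over it, so that the cover sits fully down and level. Let go of everything and leave the other things on the bench where they are.

Things in the scene. Friction and masses are not known exactly. Their poses are not given: they have to be found in the camera images.
- box: Open aluminium junction box bolted down, 150 (x) x 110 (y) x 70 mm high, walls 5 mm, mouth 140 x 100 mm. Origin: centre of its underside; z up, x from the hook end (-x, roughly towards the robot) to the green catch end (+x). Parts inside stay below z = 45 mm.
- box_rim (a point): Centre of the box's mouth at rim height (box 0, 0, 70 mm); axes as box.
- hook_lip (a point): Middle of the lip's lower edge of the fixed dark steel hook at the box's -x end (box -81, 0, 85 mm). The lip, 64 mm wide, 5 mm thick, reaches from here to -x; its underside is at z = 85, the hook's upright has its inner face at x = -95 mm. Between upright and box wall (x = -75) it is open down to z = 36 mm.
- latch (a joint): Green spring catch at the box's +x end, hinged along y at box x = 83, z = 20 mm: 0 rad = upright (rest), positive = leaning outward. Blade 30 mm wide, top at z = 95 mm. The top of its nose slopes down and inward: a cover edge pressed down on it with some 10 to 20 N pushes the catch aside, and it springs back over the cover.
- latch_nose (a point): Tip of the catch's nose, pointing to -x (box 72.5, 0, 78.5 mm at rest). The nose's flat underside lies at z = 77 mm, 2 mm above a seated cover's top.
- cover: Loose orange cover, about 240 g. Plate 5 mm thick, x -75 to +78, y +-55 mm. Origin: plate's underside (rests on the rim); z out of its top, x from tongue to rear edge. Below it a locating skirt 12 mm deep, outer faces x = +-68, y = +-47.5 mm (2 to 2.5 mm play in the mouth). On the stand it lies tilted 25 degrees, tongue low. Seated: origin at box_rim, axes parallel to the box's.
- cover_rib (a point): Centre of the top of the cover's black grip rib (cover 0, 0, 33 mm): 20 mm (x) x 70 mm (y), 28 mm high above the plate.
- cover_tongue (a point): Middle of the end of the cover's tongue (cover -91, 0, 2.5 mm): 56 mm wide, 5 mm thick, 16 mm long, level with the plate.
- stand: Fixed grey stand; origin: centre of its foot on the bench, z up. Its plate, 185 x 124 mm, slopes 25 degrees, rising towards the stand's +x; a 20 mm high ledge at the low end (-x) keeps the cover, which lies on it on its skirt, from sliding.
- meter: Yellow test meter, 140 (x, long) x 62 (y) x 34 mm (z), about 280 g, dark face with display and dial (display at +x, dial to 44 mm) up; origin: centre of its underside. Starts lying across the box's mouth on the rim, long side across the box.
- mat: Thin blue mat fixed to the bench, 220 (x) x 150 (y) x 4 mm; origin: centre of its underside, z up.
- screwdriver: Screwdriver 180 mm lying on the bench, bystander.
- wrench: Wrench 170 mm lying on the bench, bystander.
- tape: Black roll of tape, 90 mm across, 20 mm high, bystander.
- relay: Black relay block 45 x 35 x 40 mm, bystander.
- plug: Orange service plug 60 x 50 x 30 mm, bystander.
- cleaner: Spray can, 60 mm across, 190 mm high, bystander.
Things that resemble listed ones, but are neither listed nor needed, are in the scene too. There is more than one size of the cover; the one meant has the size given above.

How it is judged:
By the outcome, as a careful person would: the job done as asked, in the order asked, and still so for the second after the job is handed in, with the robot touching nothing.
It also fails if it takes over 66 s, if anything falls off the work surface, if the arm or the gripper's body presses on something with over 40 N, if the wrist force passes 120 N, or if a joint passes its speed limit or range.

## Working session

There is one attempt and no reset: what is moved stays moved. The work goes in short steps, Python scripts to look and compute and a shell command to move; the robot and the scene stay as the last step left them, time stands still between calls to the robot, and variables do not carry over. Pictures are saved under pics/ and viewed, at most 10 in all, crops included, and the job is handed in when it is done.

```bash
ls; mkdir -p pics; python3 - <<'E'
from workcell import ctrl, grab_frame, job
import cv2,numpy as np
s=ctrl.get_state();print({k:np.round(v,3).tolist() for k,v in s.items()})
for n in ["scene","top"]:
    f=grab_frame(n);cv2.imwrite(f"pics/{n}0.png",f["pixels"][:,:,::-1]);np.savez(f"{n}0.npz",**f)
    print(n,f["fx"],f["cx"],f["cy"],np.round(f["R"],3).tolist(),np.round(f["t"],3).tolist(), np.round(-f["R"].T@f["t"],3))
E
```

```text
pics
{'clock': 0.0, 'qpos': [-1.297, 0.468, -0.012, 1.604, 0.006, 1.071, -0.056], 'dq': [-0.001, 0.0, -0.001, 0.001, -0.001, -0.0, -0.001], 'joint_efforts': [-0.0, -53.239, 0.021, -25.131, 0.011, 0.007, 0.0], 'tool_pos': [0.202, 0.617, 0.23], 'tcp_rot': [-0.496, -3.102, 0.003], 'contact_force': [-0.027, 0.839, 1.005], 'moment': [-0.021, 0.021, -0.021], 'finger_force': 0.0, 'grip_width': 0.086}
scene 438.24332289447227 276.4657758930617 210.79148633592268 [[-0.878, 0.479, -0.015], [0.295, 0.517, -0.803], [-0.377, -0.71, -0.595]] [0.493, -0.089, 1.345] [0.966 0.765 0.736]
top 445.46517049922073 284.31086245783905 217.30295622968868 [[0.027, -0.999, 0.027], [-0.991, -0.03, -0.131], [0.131, -0.024, -0.991]] [-0.023, 0.555, 1.144] [0.401 0.021 1.207]
```

View pics/top0.png

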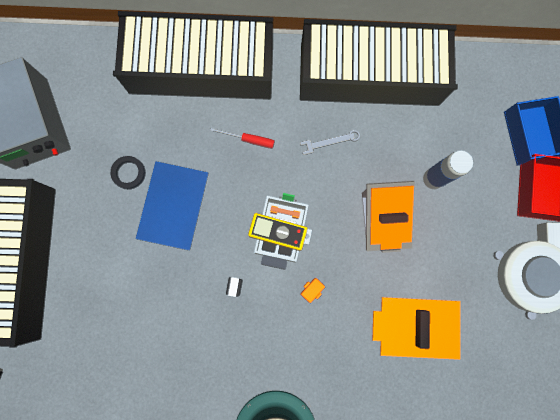

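View pics/scene0.png

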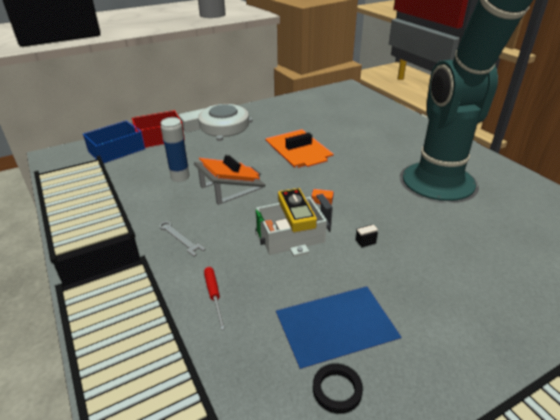

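The top view shows the box at (282,228) with the yellow meter lying across it at (278,231), display to the left. The mat is at (172,206). There are two orange covers: one on the stand at (390,216), and a larger one flat on the bench at (420,328). The stand one is about 45 px (≈0.11 m) wide and the flat one about 0.22 x 0.16 m, so the stand one fits the description. I'll confirm that in an enlarged crop.

```bash
python3 - <<'E'
import cv2,numpy as np
a=np.load("top0.npz")["pixels"][:,:,::-1];b=np.load("scene0.npz")["pixels"][:,:,::-1]
x=cv2.resize(a[172:280,240:440],(800,432),interpolation=cv2.INTER_CUBIC)
cv2.imwrite("pics/crop_top.png",x)
y=cv2.resize(b[125:260,180:350],None,fx=4.4,fy=4.4,interpolation=cv2.INTER_CUBIC)
cv2.imwrite("pics/crop_scene.png",y)
E
```

```text
(no output)
```

View pics/crop_top.png

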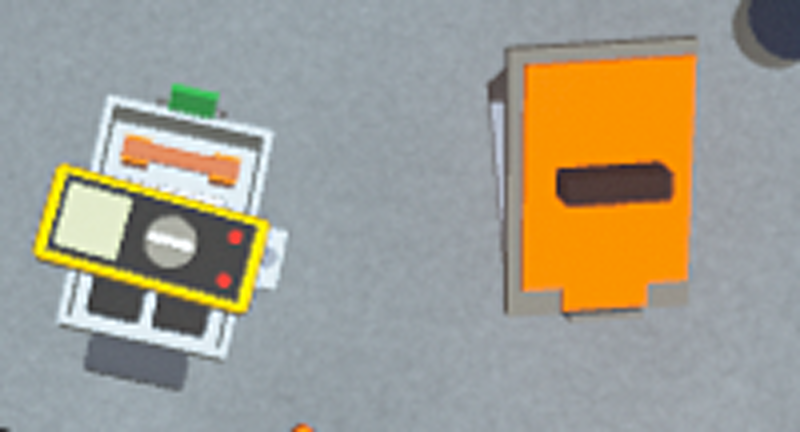

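View pics/crop_scene.png

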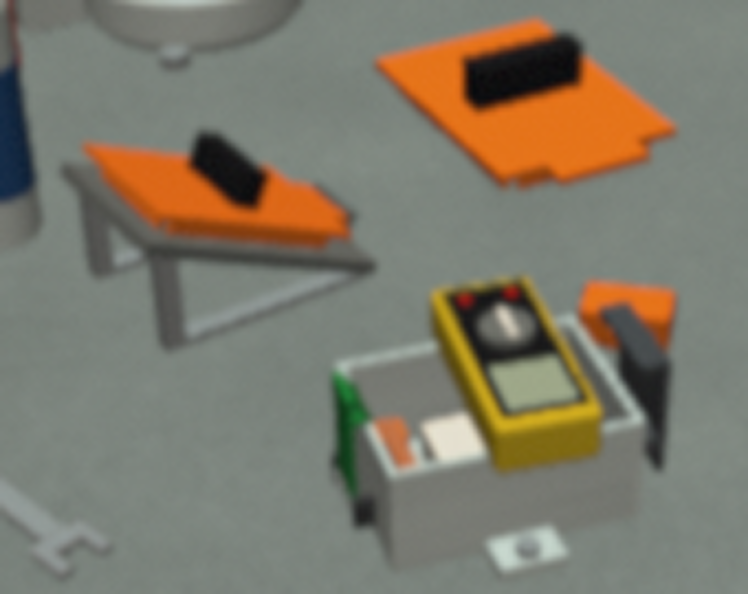

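The crop confirms it: the cover on the stand has its rib across, its tongue low towards the robot at crop (605,308), and a matching size. The hook is at crop (135,362) and the catch at (193,100). Next I'll fit poses from both views.

```bash
cat > h.py <<'E'
import numpy as np
from scipy.optimize import least_squares
from scipy.spatial.transform import Rotation as Ro
def proj(f,X,fish=False):
    c=np.asarray(X)@np.asarray(f["R"]).T+np.asarray(f["t"])
    if fish:
        r=np.hypot(c[:,0],c[:,1])+1e-12; th=np.arctan2(r,c[:,2]); d=c[:,:2]/r[:,None]*th[:,None]
    else: d=c[:,:2]/c[:,2:]
    return d*[float(f["fx"]),float(f["fy"])]+[float(f["cx"]),float(f["cy"])]
def body(p,M,tilt):   # p: x y z yaw ; tilt: +25deg raises +x
    R=Ro.from_euler("ZY",[p[3],-tilt]); return R.apply(np.array(M)/1000.)+p[:3]
def fit(obs,p0,tilt=0.):
    """obs: list (frame,fish,model_mm,pix)"""
    g=lambda p:np.concatenate([(proj(f,body(p,M,tilt),fi)-np.array(u)).ravel() for f,fi,M,u in obs])
    s=least_squares(g,p0,loss="soft_l1",x_scale=[.1,.1,.1,1]); return s.x,g(s.x).reshape(-1,2)
E
python3 - <<'E'
from h import *
T=dict(np.load("top0.npz"));S=dict(np.load("scene0.npz"))
ct=lambda l:(np.array(l)+.5)/4-.5+[240,172]
cs=lambda l:(np.array(l)+.5)/4.4-.5+[180,125]
o=lambda n,r:print(n,np.round(r[0][:3]*1000,1),np.round(np.degrees(r[0][3]),1),"res",np.round(r[1],1).tolist())
o("box",fit([(T,0,[(75,55,70),(75,-55,70),(-75,-55,70),(-75,55,70)],ct([(107,96),(273,130),(222,358),(58,322)])),
 (S,0,[(75,55,70),(75,-55,70),(-75,55,70),(75,55,0)],cs([(390,472),(335,362),(642,418),(395,565)]))],[.45,0,0,0]))
m=[(70,-31,34),(-70,-31,34),(-70,31,34),(70,31,34)]
o("meter",fit([(T,0,m,ct([(62,165),(270,218),(248,313),(36,257)])),(S,0,m+[(70,-31,0),(70,31,0)],cs([(495,430),(433,293),(525,277),(600,412),(500,470),(600,448)]))],[.45,0,.07,1.5]))
o("cover",fit([(T,0,[(78,55,5),(78,-55,5),(-75,-55,5),(-75,55,5),(-91,28,5),(-91,-28,5)],ct([(524,63),(697,55),(688,282),(522,292),(563,310),(648,305)])),
 (S,0,[(78,-55,5),(78,55,5)],cs([(88,145),(160,220)]))],[.45,-.25,.1,0],np.radians(25)))
q=[(110,75,4),(110,-75,4),(-110,-75,4),(-110,75,4)]
q2=[q[1],q[2],q[3],q[0]]
o("mat",fit([(T,0,q,[(156,162),(208,173),(190,249),(137,238)]),(S,0,q,[(304,364),(277,323),(368,288),(399,336)])],[.5,.3,0,0]))
from workcell import ctrl
s=ctrl.get_state();print(Ro.from_rotvec(s["tcp_rot"]).as_matrix().round(3))
E
```

```text
box [522.6   1.6   5.7] -10.5 res [[-0.1, -0.3], [0.1, 0.2], [0.9, 0.3], [-0.6, 0.2], [-0.2, 0.2], [-0.3, -0.5], [0.8, -0.2], [-0.6, 1.0]]
meter [511.1   8.8  70.6] 76.9 res [[-0.9, -0.6], [1.4, 0.4], [0.7, 0.7], [-0.9, 0.3], [-0.1, 0.1], [-2.0, -0.8], [-0.1, -1.0], [1.1, -0.4], [-1.4, 2.3], [0.5, 2.6]]
cover [ 565.3 -284.6   64.4] 5.3 res [[0.3, 0.8], [-0.2, 0.2], [-0.2, -0.4], [0.2, -0.2], [-0.1, 0.3], [-0.5, 0.2], [-1.2, 0.2], [-0.1, -0.6]]
mat [581.9 297.5  -5.8] -9.8 res [[-0.9, 0.3], [0.4, 0.1], [0.5, 2.3], [-1.1, 2.3], [-3.8, 6.1], [-2.0, -11.1], [-1.7, -1.3], [2.8, 2.1]]
[[-0.95   0.312 -0.   ]
 [ 0.312  0.95  -0.002]
 [-0.    -0.002 -1.   ]]
```

```bash
cat >> h.py <<'E'
def togo(x,y,z,ydeg):
    """slide(mm)/spin units to reach TCP x,y,z (m), tool y axis at world heading ydeg, tool down"""
    from workcell import ctrl
    s=ctrl.get_state();R=Ro.from_rotvec(s["tcp_rot"]).as_matrix()
    d=R.T@(np.array([x,y,z])-s["tool_pos"])*1000
    h=np.degrees(np.arctan2(R[1,1],R[0,1])); sp=-((ydeg-h+180)%360-180)/6
    print("t",round(s["clock"],2),"pos",np.round(np.array(s["tool_pos"])*1000,1),"yhead",round(h,1),"tilt",round(np.degrees(np.arccos(-R[2,2])),2),"F",np.round(s["contact_force"],1),"w",round(s["grip_width"]*1000,1),"ff",round(s["finger_force"],1))
    print("slide",np.round(d,1),"spin",round(sp,2))
def snap(name,tag):
    from workcell import grab_frame
    import cv2
    f=grab_frame(name);cv2.imwrite(f"pics/{tag}.png",f["pixels"][:,:,::-1]);np.savez(tag+".npz",**f)
    return f
E
python3 -m handwheel '{"slide":[[-240,-240,0],[-240,-240,0],[-240,-240,0],[-240,-240,0],[-240,-240,0],[-240,-240,0],[-240,-240,0],[-240,-240,0],[-240,-240,0]],"spin":[7,7,7,7,7,7,7,7,7]}' 0.85
python3 -c "
from h import *; togo(.511,.009,.25,-13.1)"
```

```text
clock: 0.85
tool_pos: [0.3589, 0.3079, 0.2312]
tcp_rot: [1.586, 2.71, -0.003]
contact_force: [0.1, -1.3, 0.7]
grip_width: 0.073
finger_force: 0.0
t 0.85 pos [358.9 307.9 231.2] yhead 29.3 tilt 0.15 F [ 0.1 -1.3  0.7] w 73.0 ff 0.0
slide [-335.1  -13.6  -17.9] spin 7.07
```

```bash
python3 -m handwheel '{"slide":[[-335,-14,-20],[-335,-14,-20],[-335,-14,-20],[-335,-14,-20],[-335,-14,-20],[-335,-14,-20],[-335,-14,-20],[-335,-14,-20],[-335,-14,-20],[-335,-14,-20]],"spin":[7.1,7.1,7.1,7.1,7.1,7.1,7.1,7.1,7.1,7.1]}'
python3 -c "
from h import *; f=snap('wrist','w1');togo(.511,.009,.077,-13.1);print(f['fx'],f['cx'],f['cy'],-f['R'].T@f['t'])"
```

```text
clock: 1.68
tool_pos: [0.511, 0.0146, 0.2512]
tcp_rot: [2.459, 1.953, -0.001]
contact_force: [-0.6, -0.3, 0.2]
grip_width: 0.0723
finger_force: 0.0
t 1.73 pos [510.2  16.9 250.9] yhead -12.9 tilt 0.05 F [ 0.8  0.6 -0.4] w 72.9 ff 0.0
slide [ -7.5   2.7 173.9] spin 0.04
325.19226210127806 282.56800645538965 213.07099518899983 [0.52739694 0.08562475 0.39340578]
```

View pics/w1.png

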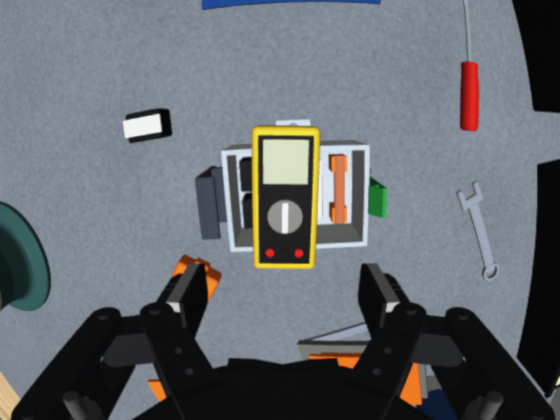

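The wrist view shows the meter upright at (285,197), with the box rim corners at (222,148), (368,145), (366,245) and (231,251), the hook at (209,203) and the catch at (377,198). I'll refit using all three views.

```bash
python3 - <<'E'
from h import *
T=dict(np.load("top0.npz"));S=dict(np.load("scene0.npz"));W=dict(np.load("w1.npz"))
ct=lambda l:(np.array(l)+.5)/4-.5+[240,172]
cs=lambda l:(np.array(l)+.5)/4.4-.5+[180,125]
o=lambda n,r:print(n,np.round(r[0][:3]*1000,1),np.round(np.degrees(r[0][3]),1),"res",np.round(r[1],1).tolist())
bw=(W,1,[(-75,55,70),(75,55,70),(75,-55,70),(-75,-55,70)],[(222,148),(368,145),(366,245),(231,251)])
bt=(T,0,[(75,55,70),(75,-55,70),(-75,-55,70),(-75,55,70)],ct([(107,96),(273,130),(222,358),(58,322)]))
bs=(S,0,[(75,55,70),(75,-55,70),(-75,55,70)],cs([(390,472),(335,362),(642,418)]))
o("box w",fit([bw],[.52,0,0,-.18]));o("box all",fit([bw,bt,bs],[.52,0,0,-.18]))
m=[(70,-31,34),(-70,-31,34),(-70,31,34),(70,31,34)]
mw=(W,1,m,[(320,127),(315,269),(253,268),(252,127)])
mt=(T,0,m,ct([(62,165),(270,218),(248,313),(36,257)]));ms=(S,0,m,cs([(495,430),(433,293),(525,277),(600,412)]))
o("m w",fit([mw],[.51,0,.07,1.34]));r=fit([mw,mt,ms],[.51,0,.07,1.34]);o("m all",r)
x,y,z,a=r[0];togo(x,y,.080,np.degrees(a)-90)
E
```

```text
box w [ 5.235e+02 -4.000e-01 -3.100e+00] -10.8 res [[-0.2, 1.8], [0.8, -0.1], [-0.1, -0.2], [-0.4, -0.8]]
box all [523.2   0.9   1.3] -10.9 res [[-1.5, 1.0], [1.5, -0.8], [0.4, 0.5], [-1.6, -0.2], [0.3, -0.3], [0.3, 0.4], [0.9, 0.2], [-0.4, -0.1], [-0.7, 1.4], [-0.5, 0.7], [0.3, 1.2]]
m w [511.8   8.   64. ] 76.3 res [[0.3, 0.4], [-0.4, -0.2], [0.5, 0.2], [-0.4, -0.4]]
m all [511.8   8.5  66.9] 76.4 res [[0.4, -0.1], [-0.2, 0.6], [0.2, 1.1], [-1.1, -0.8], [-0.6, -0.8], [1.4, 0.5], [0.6, 0.7], [-0.8, -0.0], [-0.7, 1.4], [-2.1, 0.3], [-0.1, 0.3], [0.5, 1.0]]
t 1.73 pos [510.2  16.9 250.9] yhead -12.9 tilt 0.05 F [ 0.8  0.6 -0.4] w 72.9 ff 0.0
slide [ -7.7   3.6 170.9] spin 0.12
```

```bash
python3 -m handwheel '{"slide":[[-8,3,40],[-8,3,80],[-8,3,120],[-8,3,150],[-8,3,165],[-8,3,173],[-8,3,173],[-8,3,173]],"spin":[0.1,0.1,0.1,0.1,0.1,0.1,0.1,0.1]}' 0.9
python3 -m handwheel '{"slide":[[0,0,0],[0,0,0],[0,0,0],[0,0,0],[0,0,0],[0,0,0],[0,0,0],[0,0,0]],"spin":[0,0,0,0,0,0,0,0]}' 0 50
python3 -m handwheel '{"slide":[[0,0,-10],[0,0,-40],[0,0,-80],[0,0,-100],[0,0,-100]],"spin":[0,0,0,0,0]}'
python3 - <<'E'
from h import *; import cv2
T=dict(np.load("top0.npz"))
h=cv2.cvtColor(T["pixels"],cv2.COLOR_RGB2HSV);m=cv2.inRange(h,(105,120,60),(125,255,255));m[:,:100]=0;m[:,240:]=0
c=max(cv2.findContours(m,0,2)[0],key=cv2.contourArea);b=cv2.approxPolyDP(c,5,True)[:,0];print(b.tolist())
r=fit([(T,0,[(110,75,4),(110,-75,4),(-110,-75,4),(-110,75,4)],[(156,162),(208,173),(190,249),(137,238)])],[.58,.3,0,-.2]);print(r)
togo(.56,.297,.18,-12)
E
```

```text
clock: 2.4
tool_pos: [0.5117, 0.01, 0.0787]
tcp_rot: [-2.463, -1.95, -0.001]
contact_force: [0.4, -0.8, 1.5]
grip_width: 0.0769
finger_force: 0.0
clock: 3.07
tool_pos: [0.5127, 0.0094, 0.0799]
tcp_rot: [2.464, 1.948, 0.005]
contact_force: [-1.0, 0.9, 6.1]
grip_width: 0.0607
finger_force: 55.6
clock: 3.48
tool_pos: [0.5145, 0.0086, 0.1834]
tcp_rot: [2.462, 1.945, 0.013]
contact_force: [1.0, 1.0, -3.1]
grip_width: 0.0609
finger_force: 56.1
[[156, 161], [136, 238], [189, 249], [207, 172]]
(array([ 0.58998344,  0.30395522, -0.03613143, -0.17694563]), array([[ 0.0814302 ,  0.08910095],
       [-0.04694228, -0.09293618],
       [ 0.03774631,  0.03872114],
       [-0.07137345, -0.0350152 ]]))
t 3.48 pos [514.5   8.6 183.4] yhead -13.4 tilt 0.54 F [ 1.   1.  -3.1] w 60.9 ff 56.1
slide [291.  -22.5   4.4] spin -0.23
```

```bash
python3 -m handwheel '{"slide":[[286,-45,0],[286,-45,0],[286,-45,0],[286,-45,0],[286,-45,0],[286,-45,0],[286,-45,0],[286,-45,0],[286,-45,0],[286,-45,0]],"spin":[-7,-7,-7,-7,-7,-7,-7,-7,-7,-7]}'
python3 -c "
from h import *; togo(.581,.297,.03,80)"
```

```text
clock: 4.32
tool_pos: [0.5331, 0.2964, 0.1772]
tcp_rot: [-1.603, -2.701, 0.004]
contact_force: [0.0, 0.1, -2.1]
grip_width: 0.0603
finger_force: 56.1
t 4.32 pos [533.1 296.4 177.2] yhead 28.6 tilt 0.15 F [ 0.   0.1 -2.1] w 60.3 ff 56.1
slide [-22.3  42.7 147.1] spin -8.56
```

```bash
python3 -m handwheel '{"slide":[[-22,43,0],[-22,43,0],[-22,43,20],[-22,43,50],[-22,43,80],[-22,43,110],[-22,43,125],[-22,43,140],[-22,43,147],[-22,43,147]],"spin":[-8.6,-8.6,-8.6,-8.6,-8.6,-8.6,-8.6,-8.6,-8.6,-8.6]}'
python3 -m handwheel '{"slide":[[0,0,4],[0,0,8],[0,0,11],[0,0,14],[0,0,14]],"spin":[0,0,0,0,0]}'
python3 -c "
from h import *; togo(.581,.297,.013,80)"
```

```text
clock: 5.15
tool_pos: [0.5816, 0.2968, 0.0297]
tcp_rot: [-0.274, -3.128, 0.004]
contact_force: [0.2, -0.9, -2.5]
grip_width: 0.0611
finger_force: 56.2
clock: 5.57
tool_pos: [0.5819, 0.2989, 0.0171]
tcp_rot: [-0.267, -3.13, 0.0]
contact_force: [-0.7, 0.9, -2.5]
grip_width: 0.0612
finger_force: 56.2
t 5.57 pos [581.9 298.9  17.1] yhead 80.2 tilt 0.01 F [-0.7  0.9 -2.5] w 61.2 ff 56.2
slide [ 0.5 -2.   4.1] spin 0.04
```

Still about 4 mm above the mat, so I'll step down until the force shows contact.

```bash
python3 -m handwheel '{"slide":[[0,0,1],[0,0,2],[0,0,2],[0,0,2]],"spin":[0,0,0,0]}'|grep -E "pos|contact"
python3 -m handwheel '{"slide":[[0,0,1],[0,0,1.5],[0,0,1.5]],"spin":[0,0,0]}'|grep -E "pos|contact"
```

```text
tool_pos: [0.5821, 0.2988, 0.0154]
contact_force: [-0.4, -0.0, -3.0]
tool_pos: [0.5823, 0.2988, 0.0141]
contact_force: [-0.7, -0.7, -0.1]
```

```bash
python3 -m handwheel '{"slide":[[0,0,0.5],[0,0,0.5],[0,0,0.5],[0,0,0.5],[0,0,0.5],[0,0,0.5]],"spin":[0,0,0,0,0,0]}' 0.95
python3 -m handwheel '{"slide":[[0,0,-15],[0,0,-50],[0,0,-90],[0,0,-130],[0,0,-170],[0,0,-200],[0,0,-220],[0,0,-220]],"spin":[0,0,0,0,0,0,0,0]}'
python3 -c "
from h import *; snap('top','top1');togo(.54,-.36,.25,-84.7)"
```

```text
clock: 6.65
tool_pos: [0.5822, 0.2988, 0.0134]
tcp_rot: [0.267, 3.13, 0.0]
contact_force: [-0.9, -0.8, -0.1]
grip_width: 0.081
finger_force: 0.0
clock: 7.32
tool_pos: [0.5847, 0.3001, 0.2408]
tcp_rot: [0.267, 3.121, 0.01]
contact_force: [-0.2, -0.9, -0.0]
grip_width: 0.0811
finger_force: 0.0
t 7.37 pos [583.5 299.4 237.7] yhead 80.2 tilt 0.4 F [ 0.2  0.5 -0.8] w 81.4 ff 0.0
slide [ -69.  -657.2  -14.9] spin 27.49
```

```bash
python3 -m handwheel '{"slide":[[-30,-330,-30],[-30,-330,-30],[-30,-330,-30],[-30,-330,-30],[-30,-330,-30],[-30,-330,-30],[-30,-330,-30],[-30,-330,-30],[-30,-330,-30]],"spin":[-1.2,-1.2,-1.2,-1.2,-1.2,-1.2,-1.2,-1.2,-1.2]}'
python3 -c "
from h import *; f=snap('wrist','w2');togo(.6,-.27,.27,95)"
```

```text
clock: 8.12
tool_pos: [0.5542, -0.0421, 0.2636]
tcp_rot: [-0.091, -3.14, 0.007]
contact_force: [-0.3, -1.5, 0.1]
grip_width: 0.0813
finger_force: 0.0
t 8.17 pos [554.6 -37.3 263.2] yhead 86.9 tilt 0.11 F [ 0.   0.6 -0.9] w 81.2 ff 0.0
slide [ -57.9 -229.9   -6.4] spin -1.35
```

```bash
python3 -m handwheel '{"slide":[[-58,-230,-6],[-58,-230,-6],[-58,-230,-6],[-58,-230,-6],[-58,-230,-6],[-58,-230,-6],[-58,-230,-6],[-58,-230,-6]],"spin":[-1.4,-1.4,-1.4,-1.4,-1.4,-1.4,-1.4,-1.4]}'
python3 - <<'E'
from h import *; import cv2
f=snap('wrist','w3')
a=np.load("w2.npz")["pixels"][:,:,::-1];b=f["pixels"][:,:,::-1];t=np.load("top1.npz")["pixels"][:,:,::-1]
r=lambda x:cv2.resize(x,(400,300),interpolation=cv2.INTER_AREA)
cv2.imwrite("pics/m1.png",np.vstack([np.hstack([r(a),r(b)]),np.hstack([r(t),r(t)*0])]))
E
```

```text
clock: 8.83
tool_pos: [0.6028, -0.2649, 0.2677]
tcp_rot: [0.156, -3.135, -0.001]
contact_force: [-0.7, 0.9, 0.5]
grip_width: 0.0813
finger_force: 0.0
```

View pics/m1.png

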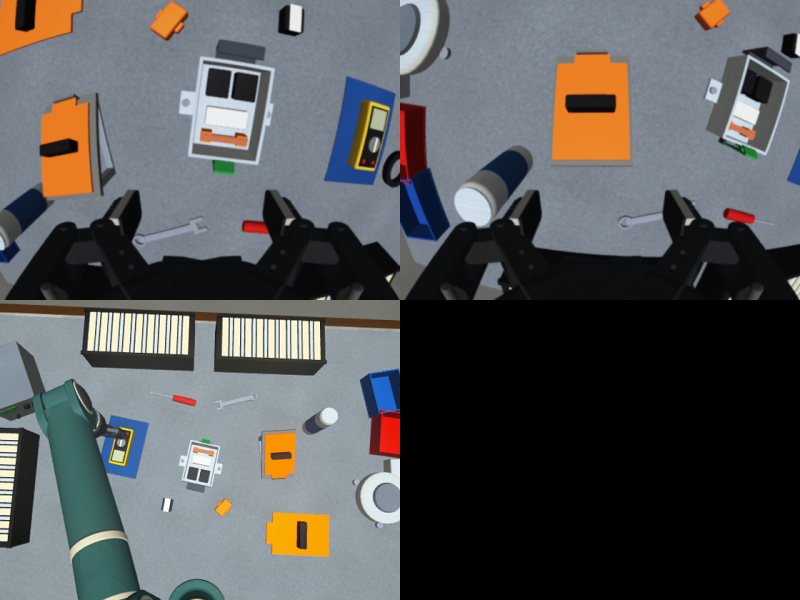

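The montage shows the meter on the mat and face up. The cover on the stand has corners in w3 around (553–631, 55–160), and the box is empty in w2. Next I'll extract the corners.

```bash
python3 - <<'E'
from h import *; import cv2
out=[]
for n,roi in (("w2",(40,120,160,290)),("w3",(200,60,340,240))):
    p=np.load(n+".npz")["pixels"];h=cv2.cvtColor(p,cv2.COLOR_RGB2HSV)
    m=cv2.inRange(h,(5,150,120),(22,255,255));k=np.zeros_like(m);x0,y0,x1,y1=roi;k[y0:y1,x0:x1]=m[y0:y1,x0:x1]
    c=max(cv2.findContours(k,0,2)[0],key=cv2.contourArea);print(n,cv2.approxPolyDP(c,2.5,True)[:,0].tolist())
a=np.load("w2.npz")["pixels"][45:250,245:395,::-1];b=np.load("w3.npz")["pixels"][65:235,200:335,::-1]
cv2.imwrite("pics/c2.png",np.hstack([cv2.resize(a,None,fx=2.9,fy=2.9,interpolation=cv2.INTER_CUBIC)[:590],cv2.copyMakeBorder(cv2.resize(b,None,fx=2.65,fy=2.65,interpolation=cv2.INTER_CUBIC),0,590-450,0,0,0)]) [:, :800])
E
```

```text
w2 [[105, 136], [74, 146], [73, 156], [59, 162], [58, 202], [94, 193], [109, 199], [107, 213], [72, 220], [58, 218], [61, 275], [129, 268], [123, 144], [107, 147]]
w3 [[222, 89], [213, 222], [320, 223], [317, 89], [294, 88], [291, 76], [249, 76], [245, 78], [242, 89]]
```

View pics/c2.png

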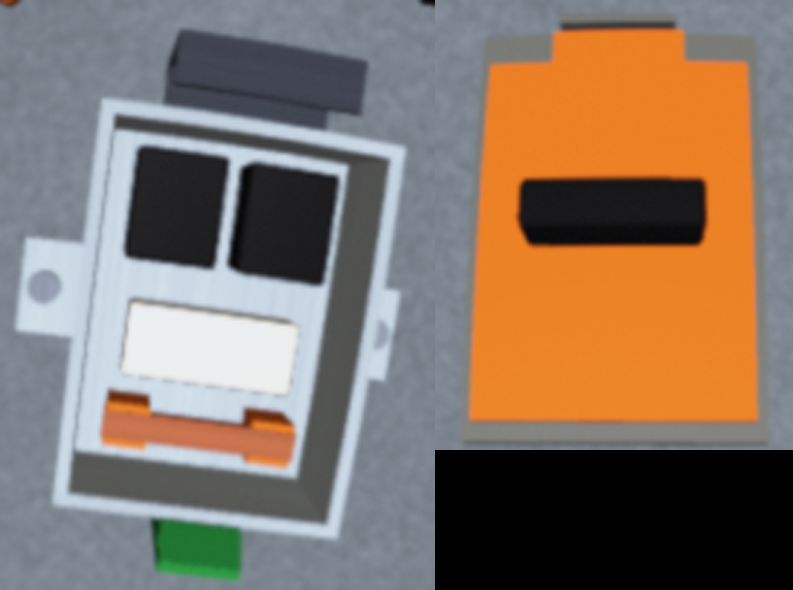

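The crops show the box rim corners at (103,99), (405,147), (337,538) and (53,503), and the hook lip in place at (265,72). The cover's front corners are at (490,63) and (748,62), its rear corners at (758,420) and (468,420), and its tongue spans 553–685 at row 30.

```bash
python3 - <<'E'
from h import *
T=dict(np.load("top0.npz"));S=dict(np.load("scene0.npz"));W1=dict(np.load("w1.npz"));W2=dict(np.load("w2.npz"));W3=dict(np.load("w3.npz"))
ct=lambda l:(np.array(l)+.5)/4-.5+[240,172]
cs=lambda l:(np.array(l)+.5)/4.4-.5+[180,125]
o=lambda n,r:print(n,np.round(r[0][:3]*1000,1),np.round(np.degrees(r[0][3]),2),"res",np.round(r[1],1).tolist())
b=[(-75,-55,70),(-75,55,70),(75,55,70),(75,-55,70)]
b2=(W2,1,b,(np.array([(103,99),(405,147),(337,538),(53,503)])+.5)/2.9-.5+[245,45])
b1=(W1,1,[(-75,55,70),(75,55,70),(75,-55,70),(-75,-55,70)],[(222,148),(368,145),(366,245),(231,251)])
bt=(T,0,[(75,55,70),(75,-55,70),(-75,-55,70),(-75,55,70)],ct([(107,96),(273,130),(222,358),(58,322)]))
bs=(S,0,[(75,55,70),(75,-55,70),(-75,55,70)],cs([(390,472),(335,362),(642,418)]))
p0=[.52,0,0,-.18];o("box w2",fit([b2],p0));o("w1w2",fit([b1,b2],p0));o("all",fit([b1,b2,bt,bs],p0))
c=[(-75,-55,5),(-75,55,5),(78,55,5),(78,-55,5),(-91,-28,5),(-91,28,5)]
c3=(W3,1,c,(np.array([(55,63),(313,62),(323,420),(33,420),(118,30),(250,30)])+.5)/2.65-.5+[200,65])
c2=(W2,1,[c[1],c[2],c[3],c[4],c[5]],[(123,144),(129,268),(61,275),(74,146),(105,136)])
cT=(T,0,[(78,55,5),(78,-55,5),(-75,-55,5),(-75,55,5),(-91,28,5),(-91,-28,5)],ct([(524,63),(697,55),(688,282),(522,292),(563,310),(648,305)]))
t=np.radians(25);p0=[.565,-.285,.065,.09]
o("cov w3",fit([c3],p0,t));o("w3w2",fit([c3,c2],p0,t));r=fit([c3,c2,cT],p0,t);o("all",r)
for q in [(0,0,33),(0,0,19),(-91,0,2.5),(-10,0,33),(10,0,33)]: print(q,np.round(body(r[0],[q],t)*1000,1))
togo(.6,-.28,.25,95)
E
```

```text
box w2 [ 5.232e+02  2.000e-01 -1.500e+00] -10.47 res [[-0.0, -0.3], [-0.0, 0.2], [-0.1, -0.1], [0.2, 0.2]]
w1w2 [ 5.233e+02  1.000e-01 -2.000e+00] -10.62 res [[-0.7, 1.7], [0.8, -0.7], [0.1, -0.3], [-0.6, -0.6], [0.1, -0.2], [-0.1, 0.5], [-0.5, -0.1], [-0.1, 0.1]]
all [ 5.231e+02  2.000e-01 -5.000e-01] -10.6 res [[-1.2, 1.8], [0.9, -0.6], [0.3, 0.1], [-1.0, -0.1], [0.1, -0.5], [0.4, 0.2], [-0.1, 0.2], [-0.0, 0.3], [0.4, -0.1], [0.4, 0.4], [1.2, 0.2], [0.0, 0.1], [-0.6, 1.9], [-0.6, 1.2], [0.2, 1.6]]
cov w3 [ 565.4 -285.7   65.1] 5.45 res [[0.0, 0.1], [-0.1, -0.1], [-0.2, 0.5], [0.3, -0.1], [0.5, -0.0], [-0.4, -0.3]]
w3w2 [ 565.7 -285.6   63.4] 5.55 res [[0.2, 0.5], [-0.3, 0.2], [-0.2, 0.1], [0.8, -0.3], [0.5, 0.4], [-0.6, 0.0], [-0.1, -1.3], [-0.3, 0.6], [-0.3, 0.0], [-0.8, -0.3], [0.7, -0.1]]
all [ 565.7 -285.5   63.4] 5.52 res [[0.3, 0.4], [-0.2, 0.2], [-0.2, 0.1], [0.8, -0.3], [0.6, 0.4], [-0.5, 0.0], [-0.0, -1.3], [-0.3, 0.6], [-0.3, 0.0], [-0.8, -0.3], [0.8, -0.1], [0.5, 0.8], [-0.1, 0.1], [0.1, -0.6], [0.5, -0.3], [0.3, 0.2], [-0.1, -0.0]]
(0, 0, 33) [[ 551.8 -286.9   93.3]]
(0, 0, 19) [[ 557.7 -286.3   80.6]]
(-91, 0, 2.5) [[ 482.5 -293.5   27.2]]
(-10, 0, 33) [[ 542.8 -287.7   89.1]]
(10, 0, 33) [[ 560.8 -286.    97.6]]
t 8.88 pos [ 603.3 -262.6  267.9] yhead 95.9 tilt 0.16 F [-0.8  0.7 -0. ] w 81.4 ff 0.0
slide [  5.  -17.   17.8] spin 0.14
```

```bash
python3 -m handwheel '{"slide":[[30,-10,20],[50,-20,40],[50,-20,80],[50,-20,120],[50,-20,150],[50,-20,170],[50,-20,170],[50,-20,170]],"spin":[0,0,0,0,0,0,0,0]}' 1
python3 -c "
from h import *; togo(.5555,-.2865,.065,95.5)"
```

```text
clock: 9.55
tool_pos: [0.5558, -0.2862, 0.0985]
tcp_rot: [0.165, -3.135, -0.003]
contact_force: [-0.1, -0.1, 0.2]
grip_width: 0.0853
finger_force: 0.0
t 9.55 pos [ 555.8 -286.2   98.5] yhead 96.0 tilt 0.17 F [-0.1 -0.1  0.2] w 85.3 ff 0.0
slide [ 0.2 -0.4 33.5] spin 0.09
```

```bash
python3 -m handwheel '{"slide":[[0,0,10],[0,0,20],[0,0,28],[0,0,33],[0,0,33],[0,0,33]],"spin":[0.1,0.1,0.1,0.1,0.1,0.1]}'
python3 -m handwheel '{"slide":[[0,0,0],[0,0,0],[0,0,0],[0,0,0],[0,0,0],[0,0,0],[0,0,0],[0,0,0]],"spin":[0,0,0,0,0,0,0,0]}' 0 70
python3 -c "
from h import *; togo(.5555,-.2865,.165,95.5);snap('wrist','w4')"
```

```text
clock: 10.05
tool_pos: [0.5556, -0.2889, 0.0661]
tcp_rot: [0.143, -3.138, -0.0]
contact_force: [0.7, -0.2, -0.3]
grip_width: 0.0854
finger_force: 0.0
clock: 10.72
tool_pos: [0.5561, -0.2891, 0.0673]
tcp_rot: [-0.144, 3.137, -0.0]
contact_force: [-1.5, 0.6, 6.1]
grip_width: 0.0689
finger_force: 80.0
t 10.72 pos [ 556.1 -289.1   67.3] yhead 95.2 tilt 0.07 F [-1.5  0.6  6.1] w 68.9 ff 80.0
slide [  0.3   2.6 -97.7] spin -0.04
```

View pics/w4.png

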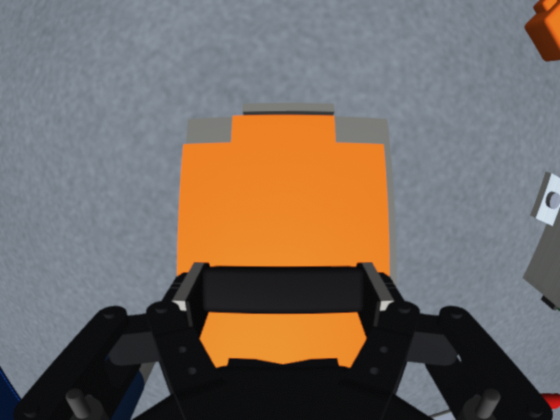

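The fingers hold the rib by its ends (width 68.9 mm), with the tongue at (283,115). I'll lift the cover and check that it keeps its tilt.

```bash
python3 -m handwheel '{"slide":[[0,0,-8],[0,0,-20],[0,0,-40],[0,0,-65],[0,0,-95],[0,0,-120],[0,0,-140],[0,0,-140],[0,0,-140]],"spin":[0,0,0,0,0,0,0,0,0]}'
python3 - <<'E'
from h import *; import cv2
f=snap('wrist','w5');p=f["pixels"];h=cv2.cvtColor(p,cv2.COLOR_RGB2HSV)
for n in ("w4","w5"):
    p=np.load(n+".npz")["pixels"];h=cv2.cvtColor(p,cv2.COLOR_RGB2HSV);m=cv2.inRange(h,(5,150,120),(22,255,255));m[:,:120]=0;m[:,470:]=0
    c=max(cv2.findContours(m,0,2)[0],key=cv2.contourArea);print(n,cv2.approxPolyDP(c,2.5,True)[:,0].tolist())
togo(.5555,-.2865,.205,95.5)
E
```

```text
clock: 11.52
tool_pos: [0.5562, -0.2891, 0.2078]
tcp_rot: [-0.144, 3.136, -0.002]
contact_force: [0.2, 0.1, -3.4]
grip_width: 0.0688
finger_force: 79.9
w4 [[183, 145], [178, 275], [187, 272], [194, 262], [208, 262], [210, 266], [355, 266], [358, 262], [372, 262], [378, 272], [388, 275], [382, 144], [337, 143], [332, 115], [233, 116], [229, 143]]
w5 [[183, 145], [177, 275], [187, 272], [194, 262], [208, 262], [210, 266], [355, 266], [358, 262], [372, 262], [378, 272], [388, 275], [382, 144], [337, 143], [334, 140], [333, 116], [272, 114], [233, 116], [229, 143]]
t 11.57 pos [ 555.3 -288.6  206.1] yhead 95.2 tilt 0.02 F [-0.6  0.1 -3.3] w 68.0 ff 79.9
slide [-0.4  2.1  1.1] spin -0.04
```

```bash
cat >> h.py <<'E'
CM=[(-75,-55,5),(-75,55,5),(-91,-28,5),(-91,28,5),(-75,-28,5),(-75,28,5)]
BOX=np.array([.5232,.0002,0.]);BY=np.radians(-10.5)
def tcp_for(ox,oz,th,rel=None):
    pass
E
python3 - <<'E'
from h import *
from workcell import ctrl
W=dict(np.load("w5.npz"));t=np.radians(25)
u=[(183,145),(382,144),(233,116),(333,116),(229,143),(337,143)]
for tl in (23,25,27):
    r=fit([(W,1,CM,u)],[.565,-.285,.2,.09],np.radians(tl));print(tl,np.round(r[0][:3]*1000,1),np.degrees(r[0][3]),np.round(r[1],1).tolist())
P=[]
s=ctrl.get_state();R=Ro.from_rotvec(s["tcp_rot"]).as_matrix()
print("tool",s["tool_pos"])
# relation at grasp from stand fit: TCP(556,-289,67) 
E
```

```text
23 [ 566.2 -289.4  200. ] 5.4585816052644605 [[0.1, -0.1], [0.4, 0.3], [-1.1, 0.0], [0.4, -0.3], [1.8, 0.2], [-2.3, -0.1]]
25 [ 565.2 -289.4  202.6] 5.460870481265125 [[-0.0, -0.2], [0.6, 0.2], [-0.9, 0.3], [0.3, -0.0], [1.7, 0.0], [-2.2, -0.3]]
27 [ 564.1 -289.5  205.3] 5.467473402665738 [[-0.1, -0.3], [0.7, 0.1], [-0.8, 0.5], [0.2, 0.2], [1.7, -0.1], [-2.1, -0.4]]
tool [ 0.55532327 -0.28860009  0.206132  ]
```

```bash
cat >> h.py <<'E'
def goal(ox,oz,dx=-9.5,dy=.8,dz=4.):
    c,s=np.cos(BY),np.sin(BY);a,b=(ox+dx)/1e3,dy/1e3
    print("goal ox",ox,"oz",oz);togo(BOX[0]+c*a-s*b,BOX[1]+s*a+c*b,(oz+dz)/1e3,79.3)
E
python3 -c "
from h import *; goal(25,170)"
```

```text
goal ox 25 oz 170
t 11.57 pos [ 555.3 -288.6  206.1] yhead 95.2 tilt 0.02 F [-0.6  0.1 -3.3] w 68.0 ff 79.9
slide [ -9.6 287.1  32.2] spin 2.66
```

```bash
python3 -m handwheel '{"slide":[[-1,15,0],[-2,45,0],[-3,80,0],[-5,115,0],[-6,150,0],[-8,185,5],[-9,220,15],[-10,250,25],[-10,275,32],[-10,287,32]],"spin":[0.2,0.5,1,1.5,2,2.4,2.7,2.7,2.7,2.7]}'
python3 -m handwheel '{"slide":[[0,0,0],[0,0,0]],"spin":[0,0]}' >/dev/null
python3 -c "
from h import *; goal(20,113)"
```

```text
clock: 12.4
tool_pos: [0.5366, 0.0022, 0.1711]
tcp_rot: [-0.291, -3.121, -0.001]
contact_force: [-1.0, 0.5, -3.3]
grip_width: 0.0685
finger_force: 79.8
goal ox 20 oz 113
t 12.57 pos [539.2  -2.7 173.7] yhead 79.1 tilt 0.09 F [ 0.6 -2.1 -2.5] w 68.4 ff 79.9
slide [ 5.7  0.8 56.7] spin -0.04
```

```bash
python3 -m handwheel '{"slide":[[2,0,15],[4,0,30],[5,0,42],[5,0,50],[5,0,52],[5,0,52],[5,0,52]],"spin":[0,0,0,0,0,0,0]}'
python3 - <<'E'
from h import *; import cv2
goal(4,113)
w=snap('wrist','w6')["pixels"];s=snap('scene','s6')["pixels"]
a=cv2.resize(w[60:300,140:420],None,fx=1.43,fy=1.43,interpolation=cv2.INTER_CUBIC)
b=cv2.resize(s[150:270,225:365],(400,343),interpolation=cv2.INTER_CUBIC)
cv2.imwrite("pics/c6.png",np.hstack([a[:343],b])[:,:,::-1])
E
```

```text
clock: 13.15
tool_pos: [0.5352, -0.0021, 0.1228]
tcp_rot: [0.302, 3.126, -0.0]
contact_force: [1.4, 0.6, -2.9]
grip_width: 0.0683
finger_force: 80.0
goal ox 4 oz 113
t 13.15 pos [535.2  -2.1 122.8] yhead 79.0 tilt 0.07 F [ 1.4  0.6 -2.9] w 68.3 ff 80.0
slide [17.7  0.7  5.8] spin -0.05
```

View pics/c6.png

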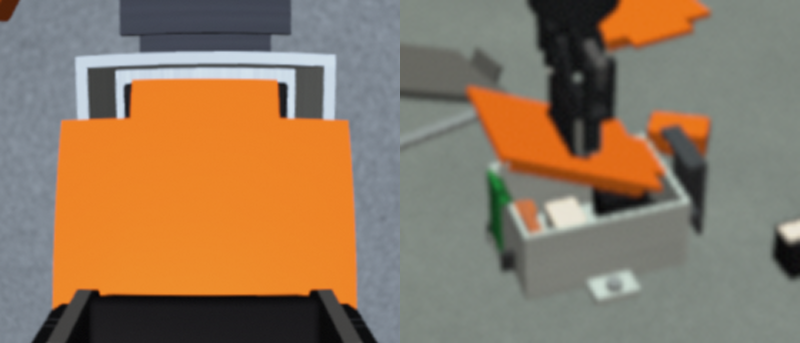

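The tongue (crop 130–281, centre 205) is centred on the hook lip (120–291, centre 205) and the box, and it's still on the inner side of the lip. Now I'll slide it under.

```bash
python3 -m handwheel '{"slide":[[0,0.5,4],[3,0.5,6],[7,0.5,6],[11,0.5,6],[15,0.5,6],[17.5,0.5,6],[17.5,0.5,6],[17.5,0.5,6]],"spin":[0,0,0,0,0,0,0,0]}'
python3 -c "
from h import *; goal(-6,105)"
```

```text
clock: 13.92
tool_pos: [0.5175, 0.0027, 0.1165]
tcp_rot: [0.3, 3.127, 0.0]
contact_force: [0.4, -0.1, -2.9]
grip_width: 0.0683
finger_force: 80.0
goal ox -6 oz 105
t 13.92 pos [517.5   2.7 116.5] yhead 79.1 tilt 0.02 F [ 0.4 -0.1 -2.9] w 68.3 ff 80.0
slide [ 9.4 -0.7  7.5] spin -0.04
```

```bash
python3 -m handwheel '{"slide":[[2,0,2],[4,0,4],[6,0,5.5],[8,0,6.5],[9.5,0,7.5],[9.5,0,7.5],[9.5,0,7.5]],"spin":[0,0,0,0,0,0,0]}'
python3 - <<'E'
from h import *; import cv2
goal(-6,102)
w=snap('wrist','w7')["pixels"];s=snap('scene','s7')["pixels"]
a=cv2.resize(w[60:300,140:420],None,fx=1.43,fy=1.43,interpolation=cv2.INTER_CUBIC)
b=cv2.resize(s[150:270,225:365],(400,343),interpolation=cv2.INTER_CUBIC)
cv2.imwrite("pics/c7.png",np.hstack([a[:343],b])[:,:,::-1])
E
```

```text
clock: 14.5
tool_pos: [0.5081, 0.0044, 0.1088]
tcp_rot: [-0.3, -3.127, 0.0]
contact_force: [-0.0, 0.4, -2.1]
grip_width: 0.0683
finger_force: 80.0
goal ox -6 oz 102
t 14.5 pos [508.1   4.4 108.8] yhead 79.0 tilt 0.0 F [-0.   0.4 -2.1] w 68.3 ff 80.0
slide [-0.1 -0.6  2.8] spin -0.04
```

View pics/c7.png

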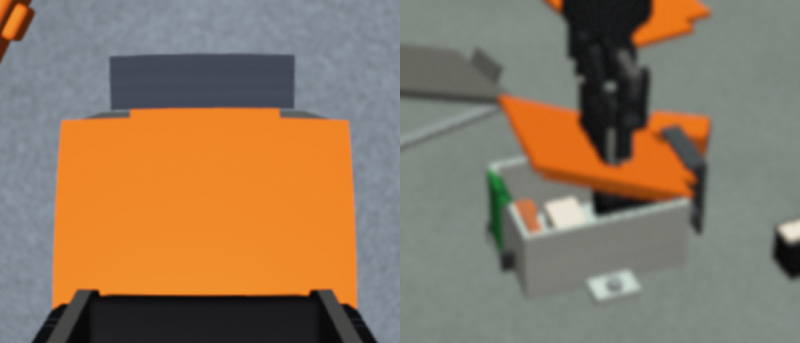

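The tongue is under the lip: its end at crop (205,108) is hidden by the lip, and in the scene view the hook overlaps the cover at (690,170). I've now used all 10 pictures, so the rest goes by measurements. Next I'll ease the grip and lower along the arc.

```bash
python3 -m handwheel '{"slide":[[0,0,1],[0,0,2],[-1,0,4],[-2,0,6],[-3,0,8],[-4,0,9.5],[-5,0,11],[-6,0,12.5],[-6.5,0,14],[-6.5,0,14]],"spin":[0,0,0,0,0,0,0,0,0,0]}' 0 30
python3 - <<'E'
from h import *; import cv2
goal(0,90)
f=snap('wrist','w8');p=f["pixels"];h=cv2.cvtColor(p,cv2.COLOR_RGB2HSV);m=cv2.inRange(h,(5,150,120),(22,255,255));m[:,:120]=0;m[:,450:]=0
c=max(cv2.findContours(m,0,2)[0],key=cv2.contourArea);print(cv2.approxPolyDP(c,2.5,True)[:,0].tolist())
E
```

```text
clock: 15.43
tool_pos: [0.5161, 0.0028, 0.096]
tcp_rot: [0.3, 3.125, 0.0]
contact_force: [0.4, -1.9, 8.4]
grip_width: 0.0685
finger_force: 81.6
goal ox 0 oz 90
t 15.43 pos [516.1   2.8  96. ] yhead 79.0 tilt 0.15 F [ 0.4 -1.9  8.4] w 68.5 ff 81.6
slide [ 2.1 -0.5  2. ] spin -0.04
[[177, 132], [177, 276], [187, 272], [194, 262], [210, 263], [216, 259], [349, 259], [355, 263], [371, 262], [378, 272], [389, 275], [388, 131], [340, 129], [337, 120], [256, 119], [229, 120], [226, 129]]
```

```bash
python3 -m handwheel '{"slide":[[-1,0,1.5],[-2,0,3.5],[-3,0,5],[-4,0,7],[-4.7,0,8.5],[-5,0,9.5],[-5,0,9.5]],"spin":[0,0,0,0,0,0,0]}' 0 30
python3 - <<'E'
from h import *; import cv2
from workcell import ctrl
goal(0,80)
f=snap('wrist','w9');p=f["pixels"];h=cv2.cvtColor(p,cv2.COLOR_RGB2HSV);m=cv2.inRange(h,(5,150,120),(22,255,255));m[:,:120]=0;m[:,450:]=0
c=max(cv2.findContours(m,0,2)[0],key=cv2.contourArea);q=cv2.approxPolyDP(c,2.5,True)[:,0].tolist();print(q)
# tilt with pivot fixed in tool: P=TCP+16.4mm up, cover (0,0,22.5)
s=ctrl.get_state();P=np.array(s["tool_pos"])+[0,0,.0164]
for n,u in (("w8",[(177,132),(388,131)]),("w9",[q[0],next(a for a in q if a[0]>380 and a[1]<200)])):
    F=dict(np.load(n+".npz"));P0=P if n=="w9" else P+[-.005,.0005,.0095]
    for th in range(0,28,3):
        R=Ro.from_euler("ZY",[BY,-np.radians(th)]);X=P0+R.apply(np.array([(-75,-55,5),(-75,55,5)])/1e3-[0,0,.0225])
        print(n,th,(proj(F,X,1)-np.array(u)).round(1).tolist())
E
```

```text
clock: 16.07
tool_pos: [0.5216, 0.0018, 0.0866]
tcp_rot: [0.3, 3.123, 0.0]
contact_force: [1.8, -1.4, 8.6]
grip_width: 0.0686
finger_force: 81.6
goal ox 0 oz 80
t 16.07 pos [521.6   1.8  86.6] yhead 79.0 tilt 0.22 F [ 1.8 -1.4  8.6] w 68.6 ff 81.6
slide [ 7.6 -0.6  2.6] spin -0.04
[[171, 120], [171, 204], [176, 276], [187, 272], [194, 262], [206, 262], [216, 253], [349, 253], [359, 262], [371, 262], [378, 272], [389, 276], [395, 190], [394, 120], [343, 118], [340, 107], [225, 108], [222, 118]]
w8 0 [[-14.4, -10.1], [16.8, -10.6]]
w8 3 [[-11.4, -8.2], [13.7, -8.7]]
w8 6 [[-8.6, -5.9], [10.9, -6.4]]
w8 9 [[-5.9, -3.4], [8.2, -3.8]]
w8 12 [[-3.3, -0.5], [5.6, -0.9]]
w8 15 [[-0.9, 2.6], [3.2, 2.2]]
w8 18 [[1.4, 5.9], [0.9, 5.5]]
w8 21 [[3.5, 9.5], [-1.2, 9.1]]
w8 24 [[5.5, 13.2], [-3.2, 12.9]]
w8 27 [[7.4, 17.2], [-5.1, 16.9]]
w9 0 [[-7.6, 0.7], [10.6, -70.7]]
w9 3 [[-4.6, 2.7], [7.6, -68.7]]
w9 6 [[-1.8, 4.9], [4.7, -66.5]]
w9 9 [[0.9, 7.5], [2.0, -63.9]]
w9 12 [[3.4, 10.4], [-0.6, -61.0]]
w9 15 [[5.8, 13.5], [-3.0, -57.9]]
w9 18 [[8.1, 16.8], [-5.3, -54.5]]
w9 21 [[10.2, 20.4], [-7.5, -50.9]]
w9 24 [[12.2, 24.2], [-9.5, -47.1]]
w9 27 [[14.1, 28.1], [-11.4, -43.1]]
```

```bash
python3 -m handwheel '{"slide":[[0,0,1.5],[0,0,3],[0,0,4.5],[0,0,5],[0,0,5]],"spin":[0,0,0,0,0]}'
python3 -m handwheel '{"slide":[[0,0,0],[0,0,0],[0,0,0],[0,0,0],[0,0,0],[0,0,0]],"spin":[0,0,0,0,0,0]}' 1
python3 -m handwheel '{"slide":[[0,0,-10],[0,0,-30],[0,0,-60],[0,0,-100],[0,0,-130],[0,0,-130]],"spin":[0,0,0,0,0,0]}'
python3 - <<'E'
from h import *; import cv2
for n in ("wrist","scene","top"): snap(n,n[0]+"10")
p=np.load("w10.npz")["pixels"];h=cv2.cvtColor(p,cv2.COLOR_RGB2HSV);m=cv2.inRange(h,(5,150,120),(22,255,255))
cs=sorted(cv2.findContours(m,0,2)[0],key=cv2.contourArea)[-2:]
for c in cs: print(cv2.approxPolyDP(c,2.5,True)[:,0].tolist())
for th,oz in((0,70),(3,74),(5,76.5),(7,79)):
    W=dict(np.load("w10.npz"));R=[BOX[0],BOX[1],oz/1e3,BY]
    print(th,proj(W,body(R,CM[:4]+[(78,55,5),(78,-55,5)],np.radians(th)),1).round(0).tolist())
togo(.5232,0,.2,79.3)
E
```

```text
clock: 16.53
tool_pos: [0.5232, 0.0016, 0.0823]
tcp_rot: [0.299, 3.12, 0.001]
contact_force: [4.0, -0.9, 8.7]
grip_width: 0.0684
finger_force: 81.9
clock: 17.03
tool_pos: [0.5192, 0.0023, 0.0801]
tcp_rot: [-0.3, -3.127, 0.0]
contact_force: [-0.2, 0.0, 0.3]
grip_width: 0.0853
finger_force: 0.0
clock: 17.53
tool_pos: [0.5233, 0.0022, 0.2173]
tcp_rot: [0.299, 3.115, 0.004]
contact_force: [-0.1, -0.0, 0.0]
grip_width: 0.0853
finger_force: 0.0
[[31, 0], [0, 18], [0, 122], [40, 102], [36, 76], [48, 68], [44, 17], [31, 19]]
[[219, 114], [225, 278], [338, 278], [344, 115], [315, 113], [313, 108], [253, 108], [244, 114]]
0 [[217.0, 116.0], [344.0, 115.0], [248.0, 97.0], [313.0, 97.0], [337.0, 274.0], [227.0, 275.0]]
3 [[217.0, 116.0], [344.0, 115.0], [248.0, 97.0], [313.0, 96.0], [339.0, 278.0], [226.0, 279.0]]
5 [[217.0, 116.0], [344.0, 115.0], [248.0, 97.0], [313.0, 96.0], [339.0, 280.0], [225.0, 281.0]]
7 [[217.0, 116.0], [344.0, 115.0], [248.0, 97.0], [313.0, 97.0], [340.0, 282.0], [224.0, 283.0]]
t 17.68 pos [519.1   2.3 210.6] yhead 79.1 tilt 0.03 F [-0.7  0.3 -0.9] w 85.5 ff 0.0
slide [-4.4 -1.5 10.6] spin -0.04
```

The cover lies on the box with its front corners as predicted and its rear about 3° high on the catch. I'll shut the fingers and press at box x = 56.

```bash
python3 -m handwheel '{"slide":[[-20,0,0],[-40,0,0],[-55,0,0],[-59,-2,10],[-59,-2,40],[-59,-2,75],[-59,-2,95],[-59,-2,100],[-59,-2,100]],"spin":[0,0,0,0,0,0,0,0,0]}' 0
python3 -c "
from h import *; togo(.5783,-.010,.095,79.3);togo(.5783,-.010,.075,79.3)"
```

```text
clock: 18.43
tool_pos: [0.5743, -0.0111, 0.1074]
tcp_rot: [-0.3, -3.121, 0.002]
contact_force: [0.3, -0.3, -0.2]
grip_width: -0.0002
finger_force: 0.0
t 18.43 pos [574.3 -11.1 107.4] yhead 79.0 tilt 0.37 F [ 0.3 -0.3 -0.2] w -0.2 ff 0.0
slide [-3.8  1.9 12.4] spin -0.04
t 18.43 pos [574.3 -11.1 107.4] yhead 79.0 tilt 0.37 F [ 0.3 -0.3 -0.2] w -0.2 ff 0.0
slide [-3.9  1.9 32.4] spin -0.04
```

```bash
python3 -m handwheel '{"slide":[[-3,1,10],[-3,1,20],[-3,1,24],[-3,1,26],[-3,1,26]],"spin":[0,0,0,0,0]}'|grep -E "pos|contact"
python3 -m handwheel '{"slide":[[0,0,1],[0,0,2],[0,0,2]],"spin":[0,0,0]}'|grep -E "pos|contact"
```

```text
tool_pos: [0.5809, -0.0104, 0.0847]
contact_force: [-0.2, -0.4, 0.4]
tool_pos: [0.5801, -0.0106, 0.0827]
contact_force: [-0.5, 0.5, 0.1]
```

```bash
python3 -m handwheel '{"slide":[[0,0,1],[0,0,2],[0,0,2]],"spin":[0,0,0]}'|grep -E "pos|contact"
```

```text
tool_pos: [0.5799, -0.0106, 0.0801]
contact_force: [0.1, 0.4, 0.8]
```

```bash
for i in 1; do python3 -m handwheel '{"slide":[[0,0,1],[0,0,2],[0,0,2]],"spin":[0,0,0]}'|grep -E "pos|contact"; python3 -m handwheel '{"slide":[[0,0,1],[0,0,2],[0,0,2]],"spin":[0,0,0]}'|grep -E "pos|contact"; done
```

```text
tool_pos: [0.5801, -0.0106, 0.0781]
contact_force: [0.8, 0.7, -0.7]
tool_pos: [0.5798, -0.0105, 0.0759]
contact_force: [0.1, 0.8, 0.1]
```

```bash
python3 -m handwheel '{"slide":[[0,0,1],[0,0,1],[0,0,1]],"spin":[0,0,0]}'|grep -E "pos|contact"; python3 -m handwheel '{"slide":[[0,0,1],[0,0,1],[0,0,1]],"spin":[0,0,0]}'|grep -E "pos|contact"
python3 - <<'E'
from h import *; import cv2
for n in ("scene","wrist"):
    f=snap(n,n[0]+"11");h=cv2.cvtColor(f["pixels"],cv2.COLOR_RGB2HSV)
    for nm,lo,hi in(("or",(5,150,100),(22,255,255)),("green",(50,120,50),(75,255,255))):
        for c in sorted(cv2.findContours(cv2.inRange(h,lo,hi),0,2)[0],key=cv2.contourArea)[-3:]: print(n,nm,cv2.approxPolyDP(c,2.,True)[:,0].tolist()[:14])
S=dict(np.load("s11.npz"))
for th,oz in((0,70),(3,74)): print(th,proj(S,body([*BOX[:2],oz/1e3,BY],[(-75,55,5),(-75,-55,5),(78,-55,5),(78,55,5),(78,55,0)],np.radians(th))).round(1).tolist())
print("catch top",proj(S,body([*BOX[:2],0,BY],[(83,15,95),(83,-15,95),(72.5,15,78.5)],0)).round(1).tolist())
E
```

```text
tool_pos: [0.5801, -0.0105, 0.0752]
contact_force: [-0.2, 0.6, 0.1]
tool_pos: [0.5802, -0.0105, 0.0751]
contact_force: [-2.2, -0.4, 6.8]
scene or [[404, 61], [400, 62], [399, 79], [403, 78]]
scene or [[281, 135], [282, 155], [294, 166], [325, 161], [332, 154], [312, 138], [310, 144], [287, 149], [285, 139], [305, 133], [302, 130]]
scene or [[332, 192], [314, 189], [310, 196], [293, 199], [299, 211], [299, 217], [294, 220], [283, 201], [279, 201], [272, 208], [272, 216], [268, 218], [263, 215], [263, 205]]
scene green [[256, 211], [259, 234], [259, 222], [262, 219]]
wrist or [[101, 0]]
wrist or [[165, 0], [164, 103], [169, 187], [184, 301], [243, 303], [249, 294], [253, 271], [259, 266], [267, 266], [270, 256], [295, 256], [298, 266], [308, 267], [313, 273]]
wrist green [[278, 339], [278, 344], [287, 344], [287, 339]]
0 [[325.8, 219.4], [309.4, 195.5], [253.9, 206.6], [266.4, 232.3], [266.5, 233.9]]
3 [[325.9, 219.3], [309.4, 195.4], [253.9, 204.1], [266.5, 229.6], [266.4, 231.3]]
catch top [[259.3, 216.4], [255.9, 209.5], [263.7, 220.9]]
```

```bash
python3 -m handwheel '{"slide":[[0,0,1],[0,0,1],[0,0,1]],"spin":[0,0,0]}'|grep -E "pos|contact"; python3 -m handwheel '{"slide":[[0,0,1],[0,0,1],[0,0,1]],"spin":[0,0,0]}'|grep -E "pos|contact"
```

```text
tool_pos: [0.5802, -0.0105, 0.0751]
contact_force: [-5.0, 0.6, 13.3]
tool_pos: [0.5802, -0.0106, 0.075]
contact_force: [-7.9, 0.2, 21.6]
```

```bash
python3 - <<'E'
from h import *; import cv2
from workcell import ctrl
snap("scene","s12");snap("wrist","w12")
for n in("s10","s11","s12"):
    p=np.load(n+".npz")["pixels"];h=cv2.cvtColor(p,cv2.COLOR_RGB2HSV);m=cv2.inRange(h,(5,130,90),(22,255,255))
    out=[]
    for col in range(262,326,6):
        r=np.where(m[180:245,col])[0]+180
        out.append((col,int(r.min()),int(r.max())) if len(r) else (col,))
    print(n,out)
    g=cv2.inRange(h,(45,90,40),(80,255,255));g[:180]=0;g[250:]=0;ys,xs=np.where(g);print("green",len(xs),xs.min(),xs.max(),ys.min(),ys.max())
S=dict(np.load("s12.npz"))
for th in(0,1,2,3,4):
    oz=70+75*np.tan(np.radians(th))
    l=np.linspace(-75,78,60);q=proj(S,body([*BOX[:2],oz/1e3,BY],[(x,55,0) for x in l],np.radians(th)))
    print(th,[(c,round(float(np.interp(c,q[::-1,0],q[::-1,1])),1)) for c in range(268,326,6)])
p=np.load("w10.npz")["pixels"];h=cv2.cvtColor(p,cv2.COLOR_RGB2HSV);g=cv2.inRange(h,(45,90,40),(80,255,255));ys,xs=np.where(g);print("w10 green",len(xs),xs.min(),xs.max(),ys.min(),ys.max())
W=dict(np.load("w10.npz"));print(proj(W,body([*BOX[:2],0,BY],[(72.5,15,78.5),(72.5,-15,78.5),(83,15,95),(83,-15,95)],0),1).round(1).tolist())
s=ctrl.get_state();print(s["contact_force"],s["tool_pos"],s["clock"])
E
```

```text
s10 [(262, 201, 217), (268, 200, 227), (274, 199, 228), (280, 199, 227), (286, 205, 226), (292, 216, 225), (298, 197, 224), (304, 196, 222), (310, 195, 221), (316, 189, 221), (322, 190, 220)]
green 94 255 262 210 236
s11 [(262, 205, 216), (268, 217, 232), (274, 207, 231), (280, 201, 230), (286, 208, 229), (292, 199, 227), (298, 198, 226), (304, 197, 225), (310, 195, 223), (316, 189, 222), (322, 190, 221)]
green 97 256 262 210 236
s12 [(262, 205, 216), (268, 217, 232), (274, 207, 231), (280, 201, 230), (286, 208, 229), (292, 199, 227), (298, 198, 226), (304, 197, 225), (310, 195, 223), (316, 189, 222), (322, 190, 221)]
green 95 256 262 210 236
0 [(268, 233.6), (274, 232.3), (280, 231.0), (286, 229.7), (292, 228.4), (298, 227.0), (304, 225.7), (310, 224.4), (316, 223.1), (322, 221.8)]
1 [(268, 232.8), (274, 231.5), (280, 230.3), (286, 229.1), (292, 227.9), (298, 226.6), (304, 225.4), (310, 224.2), (316, 223.0), (322, 221.7)]
2 [(268, 231.9), (274, 230.8), (280, 229.6), (286, 228.5), (292, 227.4), (298, 226.2), (304, 225.1), (310, 224.0), (316, 222.8), (322, 221.7)]
3 [(268, 231.0), (274, 230.0), (280, 229.0), (286, 227.9), (292, 226.9), (298, 225.8), (304, 224.8), (310, 223.7), (316, 222.7), (322, 221.6)]
4 [(268, 230.2), (274, 229.2), (280, 228.3), (286, 227.3), (292, 226.4), (298, 225.4), (304, 224.4), (310, 223.5), (316, 222.5), (322, 221.6)]
w10 green 435 266 297 281 294
[[297.5, 271.8], [266.6, 272.1], [298.1, 289.8], [266.2, 290.0]]
[-7.37138493 -0.62940688 21.93633154] [ 0.58019664 -0.01052239  0.0750231 ] 21.05
```

The scene edge shows the rear high (~5°) before pressing and level now; the fingers press at 22 N with z steady at 75.0 mm. I'll retract and verify.

```bash
python3 -m handwheel '{"slide":[[0,0,-5],[0,0,-20],[10,0,-50],[30,0,-90],[59,0,-130],[59,0,-135],[59,0,-135],[59,0,-135]],"spin":[0,0,0,0,0,0,0,0]}'|grep -E "pos|contact"
python3 - <<'E'
from h import *; import cv2
snap("scene","s13");snap("wrist","w13");snap("top","t13")
p=np.load("s13.npz")["pixels"];h=cv2.cvtColor(p,cv2.COLOR_RGB2HSV);m=cv2.inRange(h,(5,130,90),(22,255,255))
print([(c,int(np.where(m[180:245,c])[0].max()+180)) for c in range(268,326,6)])
W=dict(np.load("w13.npz"));h=cv2.cvtColor(W["pixels"],cv2.COLOR_RGB2HSV);g=cv2.inRange(h,(45,90,40),(80,255,255))
c=max(cv2.findContours(g,0,2)[0],key=cv2.contourArea);print("green",cv2.approxPolyDP(c,1.5,True)[:,0].tolist())
m=cv2.inRange(h,(5,150,120),(22,255,255));m[:,:100]=0
c=max(cv2.findContours(m,0,2)[0],key=cv2.contourArea);print("or",cv2.approxPolyDP(c,1.5,True)[:,0].tolist())
print("pred cover",proj(W,body([*BOX[:2],.07,BY],CM[:2]+[(78,55,5),(78,-55,5)],0),1).round(1).tolist())
for lean in(0,.1,.2):
    R=Ro.from_euler("y",lean);M=np.array([83,0,20])+R.apply(np.array([(72.5,15,78.5),(72.5,-15,78.5),(83,15,95),(83,-15,95)])-[83,0,20])
    print("catch",lean,proj(W,body([*BOX[:2],0,BY],M,0),1).round(1).tolist())
for n in("t13","top0"):
    T=np.load(n+".npz")["pixels"]
    hh=cv2.cvtColor(T,cv2.COLOR_RGB2HSV);y=cv2.inRange(hh,(24,150,120),(34,255,255));y[:, :100]=0;c=max(cv2.findContours(y,0,2)[0],key=cv2.contourArea);print(n,"meter",cv2.minAreaRect(c))
E
```

```text
tool_pos: [0.5226, 0.0009, 0.2082]
contact_force: [-0.2, 0.6, -0.6]
[(268, 232), (274, 231), (280, 230), (286, 229), (292, 227), (298, 226), (304, 225), (310, 223), (316, 222), (322, 221)]Traceback (most recent call last):
  File "<stdin>", line 6, in <module>
ValueError: max() iterable argument is empty
```

```bash
python3 -m handwheel '{"slide":[[0,0,0],[0,0,0],[0,0,0],[0,0,0],[0,0,0],[0,0,0]],"spin":[0,0,0,0,0,0]}' 1|grep -E "pos|contact"
python3 - <<'E'
from h import *; import cv2
snap("wrist","w14")
for n in("w10","w14"):
    W=dict(np.load(n+".npz"));h=cv2.cvtColor(W["pixels"],cv2.COLOR_RGB2HSV);g=cv2.inRange(h,(45,90,40),(80,255,255))
    for c in sorted(cv2.findContours(g,0,2)[0],key=cv2.contourArea)[-1:]: print(n,"green",cv2.approxPolyDP(c,1.5,True)[:,0].tolist())
    m=cv2.inRange(h,(5,150,120),(22,255,255));m[:,:100]=0
    c=max(cv2.findContours(m,0,2)[0],key=cv2.contourArea);print("or",cv2.approxPolyDP(c,1.5,True)[:,0].tolist())
    print("pred cover",proj(W,body([*BOX[:2],.07,BY],CM[:2]+[(78,55,5),(78,-55,5)],0),1).round(1).tolist())
    for lean in(0,.05,.1,.2):
        R=Ro.from_euler("y",lean);M=np.array([83,0,20])+R.apply(np.array([(72.5,15,78.5),(72.5,-15,78.5),(83,15,95),(83,-15,95)])-[83,0,20])
        print("catch",lean,proj(W,body([*BOX[:2],0,BY],M,0),1).round(1).tolist())
for n in("t13","top0"):
    T=np.load(n+".npz")["pixels"]
    hh=cv2.cvtColor(T,cv2.COLOR_RGB2HSV);y=cv2.inRange(hh,(24,150,120),(34,255,255));y[:, :100]=0;c=max(cv2.findContours(y,0,2)[0],key=cv2.contourArea);print(n,"meter",cv2.minAreaRect(c))
E
```

```text
tool_pos: [0.5222, 0.0006, 0.2071]
contact_force: [-0.3, -0.3, -0.0]
w10 green [[267, 281], [267, 294], [297, 293], [297, 281]]
or [[219, 114], [221, 216], [225, 278], [338, 278], [342, 221], [344, 115], [315, 113], [313, 108], [253, 108], [244, 114]]
pred cover [[217.5, 116.5], [343.9, 115.4], [337.3, 274.2], [226.9, 275.1]]
catch 0 [[297.5, 271.8], [266.6, 272.1], [298.1, 289.8], [266.2, 290.0]]
catch 0.05 [[297.5, 274.7], [266.7, 274.9], [298.1, 293.1], [266.3, 293.4]]
catch 0.1 [[297.4, 277.5], [266.7, 277.7], [298.0, 296.2], [266.5, 296.5]]
catch 0.2 [[297.4, 282.8], [266.9, 283.1], [297.9, 302.1], [266.7, 302.3]]
w14 green [[269, 281], [268, 301], [300, 301], [300, 283], [298, 280]]
or [[220, 118], [221, 169], [229, 280], [341, 279], [346, 208], [348, 117], [318, 116], [317, 111], [277, 110], [251, 111], [251, 115], [247, 117]]
pred cover [[218.1, 119.2], [348.6, 118.4], [341.1, 281.7], [227.7, 282.5]]
catch 0 [[300.3, 279.4], [268.5, 279.6], [301.0, 297.9], [268.1, 298.2]]
catch 0.05 [[300.3, 282.3], [268.6, 282.5], [300.9, 301.3], [268.2, 301.5]]
catch 0.1 [[300.3, 285.1], [268.6, 285.4], [300.8, 304.5], [268.4, 304.7]]
catch 0.2 [[300.2, 290.6], [268.8, 290.8], [300.6, 310.4], [268.6, 310.6]]
t13 meter ((169.14706420898438, 204.41177368164062), (22.79834747314453, 52.1451530456543), 14.03624439239502)
top0 meter ((277.3996887207031, 231.1318359375), (55.347373962402344, 24.074771881103516), 15.461216926574707)
```

The cover is level. The catch nose (row 281, predicted 279 at rest and 285 if held off) is back upright over the rear edge. The meter is centred on the mat, and the gripper is clear of everything. I'll hand in the job.

```bash
python3 -c "
from workcell import job; print(job.job_done())"
```

```text
the job is handed in; nothing more can be done
None
```

The job is handed in at about 22 s of the 66 s allowed: the meter lies face up on the blue mat, and the cover is hooked, level and held by the green catch, checked from camera measurements; the verdict was not shown.

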